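# Swing a ball dish's lip over the cup and hold it there

## Task

The dish with the mixing ball sits on its seat on the filling board, between an open cup and a lidded pot. Take the dish by the wooden grip of its arched handle, lift it straight up clear of its seat, then, staying above the seat, turn it a quarter turn so that its pouring lip reaches over the open cup, a few centimetres above the cup's mouth and not touching it. Keep the dish level with the ball in the middle of its bowl all the way, do not disturb the cup, the pot or the tub behind, and finish while still holding the dish there, ready to be tipped.

Things in the scene. Friction and masses are not known exactly. Their poses are not given: they have to be found in the camera images.
- board: Fixed plywood board on the table, 280 mm (x) by 110 mm (y), 12 mm thick. Origin: centre of its underside, on the axis of the seat, a low aluminium ring (inside radius 37 mm, 5 mm high) holding the dish's foot. Cup and pot stand on it about 100 mm from that axis, one toward its +x, one toward its -x (which is which varies).
- dish_grip (a point): Centre of the upright wooden grip on the dish's arched handle: 16 mm thick (y), 52 mm long (x), 28 mm high; axes are the dish's, z up. The aluminium dish (0.17 to 0.35 kg) has rim radius 50 mm; its foot is 118 mm and its rim 90 mm below this point. Handle wires rise from the rim at x = +-52 mm. The lip sticks out along +y, at first within 0.08 rad of the board's +y.
- dish_bowl (a point): Centre of the bowl's inner floor, 111 mm straight below dish_grip (same axes). From it the bowl slopes up about 18 degrees all round, so the ball stays near it while the dish is level and moves gently. The foot (radius 34 mm) stands on the board inside the seat ring.
- lip_tip (a point): Outer end of the pouring lip: 85 mm along the dish's +y from the dish's axis and 90 mm below dish_grip; the lip is a channel 26 mm wide, its underside 3 mm below this point. At the start this is about 40 mm above the table, lower than the cup's mouth.
- ball_center (a point): Centre of the loose steel ball (diameter 20 mm, 33 g) that lies in the bowl.
- cup_rim (a point): Centre of the mouth of the open white plastic cup: mouth radius 32 mm, 60 mm tall, standing loose on the board (mouth 72 mm above the table).
- pot_mid (a point): Centre (half-way up) of the closed pot with a lid, diameter 58 mm, 52 mm tall, standing loose on the board.
- tub_mid (a point): Centre (half-way up) of a lidded tub, diameter 70 mm, 80 mm tall, standing on the table; a bystander.

How it is judged:
On the way:
1. the dish is lifted straight up (lip still within 0.3 rad of its first direction), its foot at least 25 mm off the board, ball in the middle (z of dish_bowl in the frame of board above 0.044 m and angle between the y axis of dish_grip and the y axis of board, either way round below 0.3 rad and contact force between dish and board below 0.1 N and horizontal distance between ball_center and dish_bowl below 0.02 m), for 0.1 s.
At the end, for the whole second after the job is handed in: Dish held still, touching only the fingers (and ball): axis within 45 mm of the seat's, turned a quarter (0.3 rad), lip tip within 22 mm of the cup mouth's middle from above and 6 to 70 mm over it, level within 0.12 rad, ball within 20 mm of the bowl's middle (horizontal distance between lip_tip and cup_rim below 0.022 m and z of lip_tip in the frame of cup_rim between 0.006 and 0.07 m and angle between the y axis of dish_grip and the x axis of board, either way round below 0.3 rad and horizontal distance between dish_bowl and board below 0.045 m and angle between dish_grip's own z axis and vertical below 0.12 rad and horizontal distance between ball_center and dish_bowl below 0.02 m and z of ball_center in the frame of dish_bowl below 0.025 m and linear speed of dish below 0.03 m/s and contact force between dish and the fingers above 1 N and contact force between dish and board below 0.1 N and contact force between dish and cup below 0.1 N and contact force between dish and pot below 0.1 N); the arm keeps its last pose, push and grip.
It fails at once if the dish is tilted by more than 0.22 rad (angle between dish_grip's own z axis and vertical above 0.22 rad).
It fails at once if the ball strays more than 22 mm from the middle of the bowl (horizontal distance between ball_center and dish_bowl above 0.022 m).
It fails at once if the cup or the pot is moved by more than 15 mm (distance of any of cup_rim, pot_mid from where it was at the start of the episode above 0.015 m).
It fails at once if the tub is moved by more than 15 mm (distance of tub_mid from where it was at the start of the episode above 0.015 m).
It also fails if it takes over 38 s, if anything falls off the work surface, if the arm or the gripper's body presses on something with over 40 N, if the wrist force passes 120 N, or if a joint passes its speed limit or range.

## Robot

A 6-joint arm with a two-finger parallel gripper is mounted at the origin on the work surface; the furniture and walls round the work are solid. World frame = base frame: x ahead of the robot, y to its left, z up, the work surface at z = 0. Lengths are in m, angles in rad, forces in N, time in s.
With the tool pointing down it reaches from about 0.4 to 0.925 m from the base axis. Payload 3.4 kg.
Tool frame: the origin (TCP) lies midway between the tips of the shut fingers; the grasp point (between the pads) lies 19 mm behind it; z points along the fingers, y is the line along which they close (so a half turn about z gives the same grasp; the last joint's range is limited). The gripper opens to 85 mm and grips with 20 to 120 N. Pads are 22 mm wide; open, the fingers measure 114 mm over their backs; the gripper's body (76 mm by 85 mm) begins 54 mm behind the grasp point. The pads swing forward as they close: fully open they stand 13 mm farther back than shut.
Start: joints at [-1.278, 0.307, 1.506, -0, 1.328, -0.073], TCP at [0.206, -0.537, 0.231] pointing down, gripper open.
Joint ranges: [-3.12, 3.12], [-1.05, 2.28], [0.14, 2.33], [-1.42, 4.57], [0.1, 2.73], [-2.68, 2.68]. Speed limits (rad/s): [2.57, 2.57, 3.14, 3.14, 3.14, 3.14].

## Interface

Orientations are given as a rotation vector (axis times angle).
In Python, from cell import get_obs, grab_frame, camera_info, close_job, find_in, mark_of gives the robot as it stands. The module is installed in compiled form; this text tells all that it offers.
- The arm moves only by the tool send_rows, never from a script. Its arguments are lists of equal length, an entry for each row: "delta_pos": the shift along the tool's x, y, z as a fraction of full scale, a list of three; "turn": the turn about the tool's z as a fraction of full scale; "gripper": the finger opening in mm, from 0 to 85.4. In form: {"delta_pos": [[tx, ty, tz], ...], "turn": [turn, ...], "gripper": [gripper, ...]}. A call has 1 to 8 rows; each row is the pose to reach, as a shift and turn from the pose commanded when the call began, along the tool's axes at that moment; what a row does not reach only later rows make up. Full scale, the value 1, is 0.3 m for a shift and 45 degrees for a turn. A row lasts 1/10 s, in which the tool goes at most 50 mm and 8.59 degrees, less where a joint would pass 70% of its speed; a pose out of reach is approached as far as the arm can. A call with a number of a shift or a turn outside -1 to 1 is refused whole. A call with a gripper value outside its range is refused whole. The fingers move at their own pace and stop on an object; "newtons" is the grip in N (left out, the last holds). Time passes only in rows, so rows that repeat a pose let the fingers close. It gives the time, the measured TCP pose, the force, the opening and the grip force at its end, in the units of the state.
- get_obs(): the state, without advancing time (a new reading comes with each control period).
- grab_frame(name): name is "side" or "top"; returns the picture (420x560x3 uint8, blue, green, red); there is no depth.
- camera_info(name): a dict with "mtx" (3x3 intrinsics, pixels), "position" and "attitude" of the camera in the world. Camera axes: x right, y down, z forward; pixel columns grow to the right and rows downward; lengths in m; the calibration is good to about 2 mm. A picture is of the moment at which its call begins. camera_info takes no time and is no camera call.
- close_job(): hands the job in; it is judged then, once.
Trained networks look in the newest picture that a camera, given by its name, has taken for a name from the list of things; names that differ only in an ending like _2 or _b are one class to them, and where a whole thing is asked for, a point or a joint stands for the part that bears it (a point fixed in the world has none). Each returns a list of dicts, best first, with "p" (0 to 1); they miss things now and then, are a little off and sometimes report something else, mostly with a low value. They report only what shows in the picture. A call takes as long as a camera call.
- find_in(camera, query): "xyz" ([x, y, z] in m, in world coordinates, good to about 4 mm: the middle of the surface that is visible of it).
- mark_of(camera, query): "xyz" ([x, y, z] in m, in world coordinates, good to about 4 mm: a listed point, or the origin of a listed thing).
The state is a dict: "time": time; "qpos": joint angles; "qd": joint speeds; "joint_torque": joint torques, N m; "tcp_pos": TCP position; "eef_rot": TCP orientation; "contact_force": force on the tool from outside, world axes, zero at the start; "torque": the same for the moment, N m; "opening": opening from 0.0 (shut) to 1.0 (fully open); "grasp_force": force on a finger pad.
Only numpy, scipy, OpenCV 4.12 (cv2) and the standard library are available. Lean on these libraries where they do the work, as an engineer would, in place of code of your own. Each camera call takes 0.05 s, during which the arm holds its last target. There are 200 camera calls.

## Working session

There is one attempt and no reset: what is moved stays moved. The work goes in short steps, Python scripts to look and compute and a tool call to move; the robot and the scene stay as the last step left them, time stands still between calls to the robot, and variables do not carry over. Pictures are saved under pics/ and viewed, at most 10 in all, crops included, and the job is handed in when it is done.

Besides the shell and the picture viewer there is one more tool, called after "Call:" by a JSON object that holds its "op" and its "data", one argument or row to a line. send_rows: Moves the arm, as the interface text tells. Its arguments: {"type":"object","properties":{"delta_pos":{"type":"array"},"turn":{"type":"array"},"gripper":{"type":"array"},"newtons":{"type":"number"}},"required":["delta_pos","turn","gripper"]}

```bash
mkdir -p pics
python3 - <<'E'
from cell import *
import cv2,numpy as np
o=get_obs();print({k:np.round(o[k],3) for k in('time','tcp_pos','eef_rot','qpos','opening')})
a=grab_frame("side");b=grab_frame("top");cv2.imwrite("pics/s0.png",a);cv2.imwrite("pics/t0.png",b)
for c in("side","top"):
    ci=camera_info(c);print(c,np.round(ci["position"],3))
    for q in("dish_grip","dish_bowl","lip_tip","ball_center","cup_rim","pot_mid","tub_mid","board"):
        r=mark_of(c,q);print(q,[(np.round(x["xyz"],4).tolist(),round(x["p"],2)) for x in r[:2]])
print(get_obs()["time"])
E
```

```text
{'time': np.float64(0.0), 'tcp_pos': array([ 0.205, -0.536,  0.23 ]), 'eef_rot': array([-3.087, -0.571,  0.   ]), 'qpos': array([-1.279,  0.308,  1.508, -0.   ,  1.328, -0.073]), 'opening': np.float64(1.001)}
side [-0.035  1.196  0.478]
dish_grip [([0.4599, 0.2557, 0.1309], 0.94)]
dish_bowl [([0.4626, 0.2555, 0.02], 0.75)]
lip_tip [([0.4571, 0.3391, 0.0422], 0.57)]
ball_center [([0.3631, 0.2511, 0.036], 0.7), ([0.4577, 0.2537, 0.0313], 0.49)]
cup_rim [([0.5631, 0.2621, 0.0663], 0.97)]
pot_mid [([0.3626, 0.2513, 0.0377], 0.81)]
tub_mid []
board []
top [0.306 0.37  0.939]
dish_grip [([0.46, 0.2531, 0.1327], 0.58)]
dish_bowl [([0.4569, 0.257, 0.0199], 0.86)]
lip_tip [([0.4593, 0.341, 0.0387], 0.58)]
ball_center []
cup_rim [([0.5644, 0.2628, 0.0746], 0.86), ([0.461, 0.2518, 0.1336], 0.58)]
pot_mid [([0.3661, 0.2523, 0.0365], 0.63)]
tub_mid [([0.5775, 0.4791, 0.0418], 0.72)]
board []
0.9
```

View pics/s0.png

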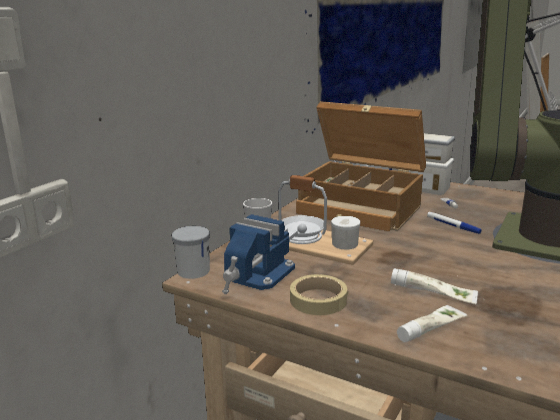

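View pics/t0.png

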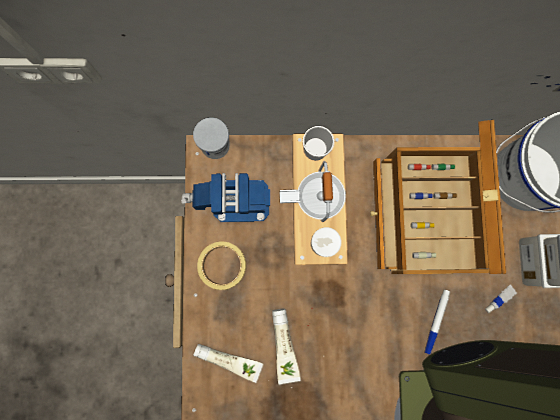

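The side view shows the lidded pot at about (346,232), the cup at (258,210) and the dish with its wooden grip at (302,183). The top view shows the cup at (318,140), the grip at (327,187), the lip pointing left at (288,196), the pot at (326,242), and the toolbox with its raised lid at column 490. I'll refine the grip's yaw and the lid height next.

```bash
cat > h.py <<'E'
import numpy as np,cv2
from scipy.spatial.transform import Rotation as R
from cell import *
def ray(c,uv):
    ci=camera_info(c);a=np.array(ci["attitude"],float)
    M=a if a.shape==(3,3) else R.from_rotvec(a).as_matrix() if a.size==3 else R.from_quat(a).as_matrix()
    return np.array(ci["position"]),M@np.linalg.inv(ci["mtx"])@[uv[0],uv[1],1]
def onz(c,uv,z):
    p,d=ray(c,uv);return p+d*(z-p[2])/d[2]
def tri(u1,u2):
    (p,d),(q,e)=ray("side",u1),ray("top",u2)
    s=np.linalg.lstsq(np.c_[d,-e],q-p,rcond=None)[0];A=p+d*s[0];B=q+e*s[1];return (A+B)/2,np.linalg.norm(A-B)
E
python3 - <<'E'
from h import *
print(camera_info("top")["attitude"])
b=cv2.imread("pics/t0.png")
print("pot",onz("top",(326,242),.064),"cup",onz("top",(318,140),.072))
hsv=cv2.cvtColor(b,cv2.COLOR_BGR2HSV);roi=hsv[160:215,305:345]
m=((roi[...,0]<14)&(roi[...,1]>120)&(roi[...,2]>60)).astype(np.uint8)
n,l,st,ce=cv2.connectedComponentsWithStats(m);k=1+st[1:,4].argmax();print(st[k],ce[k])
ys,xs=np.where(l==k);P=np.array([onz("top",(x+305,y+160),.14)[:2] for x,y in zip(xs,ys)])
r=cv2.minAreaRect((P*1e3).astype(np.float32));print("grip rect",r)
print("lip px",onz("top",(280,196),.04),onz("top",(300,196),.04))
for a,c in(((320,103),(487,122)),((425,117),(492,273))): print(tri(a,c),tri(a,c if 0 else (c[0],395-c[1])))
c=[onz("top",q,.012)[:2].round(3) for q in((293,134),(343,135),(346,264),(296,264))];print("board",c,np.mean(c,0))
print("vise/tub",onz("top",(250,195),.08),onz("top",(378,215),.06),onz("top",(210,130),0.08),onz("top",(250,134),0.0))
E
```

```text
[-2.15881913  2.18427888 -0.19663372]
pot [0.3611788  0.25221541 0.064     ] cup [0.56440652 0.26386508 0.072     ]
[ 18  12  10  28 190] [22.30526316 25.79473684]
grip rect ((459.02227783203125, 257.20501708984375), (16.39761734008789, 49.87156677246094), 89.56291198730469)
lip px [0.45699142 0.34018154 0.04      ] [0.45669359 0.29953581 0.04      ]
(array([0.54215714, 0.00795348, 0.24719405]), np.float64(0.0002558890122784973)) (array([0.38464012, 0.11081039, 0.30000153]), np.float64(0.19963796484848526))
(array([0.29244419, 0.01045564, 0.23546252]), np.float64(0.012283399787898781)) (array([ 0.41512229, -0.01001785,  0.25281924]), np.float64(0.2438625460480466))
board [array([0.596, 0.31 ]), array([0.593, 0.202]), array([0.319, 0.205]), array([0.32 , 0.308])] [0.457   0.25625]
vise/tub [0.45266504 0.39947859 0.08      ] [0.41388549 0.14623976 0.06      ] [0.58260638 0.47729417 0.08      ] [0.59940329 0.40167693 0.        ]
```

```bash
python3 -c "
import cv2
a=cv2.imread('pics/t0.png')[110:285,260:520];b=cv2.imread('pics/s0.png')[80:280,170:440]
cv2.imwrite('pics/tc.png',cv2.resize(a,None,fx=3,fy=3,interpolation=cv2.INTER_CUBIC))"
```

```text
(no output)
```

View pics/tc.png

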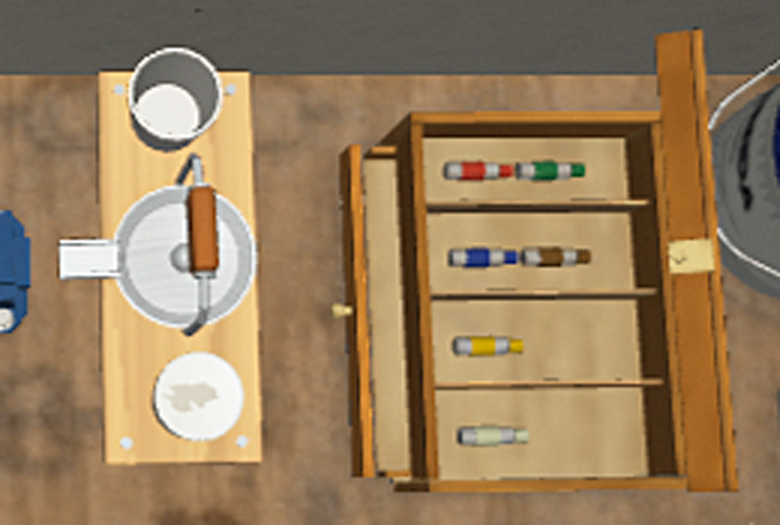

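The crop shows the grip at about (202,230) lying along x and the ball under it at (183,258). The lip is at (88,258), the cup at (175,95), and the lid of the box is upright on the right. The lid top is at z≈0.245, so I'll pass over it at z≈0.42.

```bash
cat >> h.py <<'E'
def plan(p,psi=None,n=1):
    o=get_obs();M=R.from_rotvec(o["eef_rot"]).as_matrix()
    d=M.T@(np.array(p)-o["tcp_pos"])/.3
    ps=np.degrees(np.arctan2(M[1,1],M[0,1]))
    print("t",round(float(o["time"]),2),"tcp",np.round(o["tcp_pos"],4),"psi",round(ps,2),"tilt",np.round(M[:,2],4),"q",np.round(o["qpos"],2))
    print("delta",np.round(d,4),"turn",None if psi is None else round(-(psi-ps)/45,4))
E
python3 - <<'E'
from h import *
plan([.205,-.536,.42],90);plan([.40,-.30,.42],90)
E
```

```text
t 0.9 tcp [ 0.2056 -0.537   0.2313] psi -69.04 tilt [-0.e+00 -1.e-04 -1.e+00] q [-1.28  0.31  1.51 -0.    1.33 -0.07]
delta [-0.0008 -0.0038 -0.6289] turn -3.5343
t 0.9 tcp [ 0.2056 -0.537   0.2313] psi -69.04 tilt [-0.e+00 -1.e-04 -1.e+00] q [-1.28  0.31  1.51 -0.    1.33 -0.07]
delta [ 0.8875 -0.506  -0.629 ] turn -3.5343
```

Call:
{"op": "send_rows", "data": {
  "delta_pos": [
    [0,0,-0.63],
    [0,0,-0.63],
    [0,0,-0.63],
    [0.3,-0.17,-0.63],
    [0.89,-0.51,-0.63],
    [0.89,-0.51,-0.63],
    [0.89,-0.51,-0.63],
    [0.89,-0.51,-0.63]
  ],
  "turn": [0,0,-0.2,-0.4,-0.6,-0.8,-1,-1],
  "gripper": [85,85,85,85,85,85,85,85]
}}

```text
time: 1.7
tcp_pos: [0.3621, -0.3447, 0.4157]
eef_rot: [2.632, 1.714, 0.0]
contact_force: [0.1, -0.5, 0.6]
opening: 0.997
grasp_force: 0.0
```

```bash
python3 -c "
from h import *
plan([.459,.2555,.42],90.5)"
```

```text
t 1.7 tcp [ 0.3621 -0.3447  0.4157] psi -23.85 tilt [ 6.e-04 -5.e-04 -1.e+00] q [-0.85  0.11  1.32  0.    1.71 -0.43]
delta [ 1.9604 -0.5136 -0.0152] turn -2.5411
```

Call:
{"op": "send_rows", "data": {
  "delta_pos": [
    [0.98,-0.12,-0.015],
    [0.98,-0.12,-0.015],
    [0.98,-0.12,-0.015],
    [0.98,-0.12,-0.015],
    [0.98,-0.12,-0.015],
    [0.98,-0.12,-0.015],
    [0.98,-0.12,-0.015]
  ],
  "turn": [-0.15,-0.3,-0.45,-0.6,-0.75,-0.9,-1],
  "gripper": [85,85,85,85,85,85,85]
}}

```text
time: 2.4
tcp_pos: [0.4492, -0.0577, 0.42]
eef_rot: [-1.764, -2.599, -0.005]
contact_force: [-1.3, -0.5, -0.6]
opening: 0.996
grasp_force: 0.0
```

```bash
python3 -c "
from h import *
plan([.459,.2555,.42],90.5)"
```

```text
t 2.4 tcp [ 0.4492 -0.0577  0.42  ] psi 21.65 tilt [ 0.0013  0.0028 -1.    ] q [-0.22  0.03  1.39  0.    1.72 -0.6 ]
delta [0.9584 0.4157 0.003 ] turn -1.53
```

Call:
{"op": "send_rows", "data": {
  "delta_pos": [
    [0.96,0.41,0],
    [0.96,0.41,0],
    [0.96,0.41,0],
    [0.96,0.41,0],
    [0.96,0.41,0],
    [0.96,0.41,0],
    [0.96,0.41,0],
    [0.96,0.41,0]
  ],
  "turn": [-0.15,-0.3,-0.45,-0.6,-0.75,-0.9,-1,-1],
  "gripper": [85,85,85,85,85,85,85,85]
}}

```text
time: 3.2
tcp_pos: [0.4598, 0.2521, 0.4192]
eef_rot: [-0.648, -3.073, 0.0]
contact_force: [-0.1, -0.1, -0.1]
opening: 0.995
grasp_force: 0.0
```

```bash
python3 -c "
from h import *
plan([.459,.2555,.20],90.5)"
```

```text
t 3.2 tcp [0.4598 0.2521 0.4192] psi 66.2 tilt [-8.e-04  0.e+00 -1.e+00] q [ 0.42  0.15  1.26  0.    1.73 -0.73]
delta [0.0065 0.0096 0.7306] turn -0.5399
```

Call:
{"op": "send_rows", "data": {
  "delta_pos": [
    [0.006,0.01,0.15],
    [0.006,0.01,0.3],
    [0.006,0.01,0.45],
    [0.006,0.01,0.6],
    [0.006,0.01,0.7],
    [0.006,0.01,0.75],
    [0.006,0.01,0.75],
    [0.006,0.01,0.75]
  ],
  "turn": [-0.15,-0.3,-0.45,-0.54,-0.54,-0.54,-0.54,-0.54],
  "gripper": [85,85,85,85,85,85,85,85]
}}

```text
time: 4.0
tcp_pos: [0.4601, 0.2523, 0.1953]
eef_rot: [-0.003, 3.141, -0.0]
contact_force: [0.3, -0.3, -1.1]
opening: 0.995
grasp_force: 0.0
```

Run:
```python
from h import *
plan([.459,.2555,.112],90.5)
a=grab_frame("side");b=grab_frame("top")
for c in("side","top"):
    for q in("dish_grip","lip_tip","ball_center","cup_rim"):
        print(c,q,[(np.round(x["xyz"],4).tolist(),round(x["p"],2)) for x in mark_of(c,q)[:2]])
cv2.imwrite("pics/m1.png",np.hstack([cv2.resize(a[130:280,200:400],(400,300)),cv2.resize(b[110:260,230:430],(400,300))]))
```

```text
t 4.0 tcp [0.4601 0.2523 0.1953] psi 90.12 tilt [ 5.e-04 -2.e-04 -1.e+00] q [ 0.42  0.27  1.66 -0.    1.21 -1.15]
delta [0.0039 0.0108 0.2778] turn -0.0083
side dish_grip [([0.4621, 0.2587, 0.1296], 0.61)]
side lip_tip [([0.4576, 0.3424, 0.0443], 0.73)]
side ball_center [([0.4585, 0.2554, 0.0302], 0.39)]
side cup_rim [([0.5617, 0.2681, 0.0684], 0.71)]
top dish_grip [([0.4611, 0.2531, 0.1322], 0.97), ([0.4645, 0.252, 0.0249], 0.44)]
top lip_tip [([0.4576, 0.3451, 0.039], 0.86)]
top ball_center [([0.4646, 0.2529, 0.0243], 0.63)]
top cup_rim []
```

View pics/m1.png

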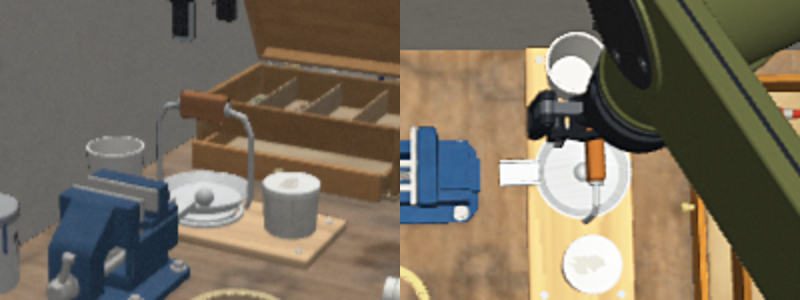

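The side crop (left) shows the open fingers above the grip, with the ball centred at (205,197). The top crop (right) is partly covered by the arm, but the dish is undisturbed with its lip at (518,172). Next I'll descend onto the grip.

Call:
{"op": "send_rows", "data": {
  "delta_pos": [
    [0,0.011,0.05],
    [0,0.011,0.12],
    [0,0.011,0.2],
    [0,0.011,0.25],
    [0,0.011,0.275],
    [0,0.011,0.275],
    [0,0.011,0.275],
    [0,0.011,0.275]
  ],
  "turn": [-0.01,-0.01,-0.01,-0.01,-0.01,-0.01,-0.01,-0.01],
  "gripper": [85,80,75,70,60,55,50,45],
  "newtons": 40
}}

```text
time: 5.3
tcp_pos: [0.4605, 0.2569, 0.1132]
eef_rot: [-0.019, 3.14, 0.001]
contact_force: [0.5, 1.0, 0.2]
opening: 0.53
grasp_force: 0.0
```

Run:
```python
from h import *
plan([.460,.2555,.112],90.5)
a=grab_frame("side");b=grab_frame("top")
for c in("side","top"):
    for q in("dish_grip","ball_center"):
        print(c,q,[(np.round(x["xyz"],4).tolist(),round(x["p"],2)) for x in mark_of(c,q)[:2]])
cv2.imwrite("pics/m2.png",np.hstack([cv2.resize(a[150:250,240:340],(400,400)),cv2.resize(b[140:240,280:380],(400,400))]))
```

```text
t 5.3 tcp [0.4605 0.2569 0.1132] psi 90.71 tilt [ 1.8e-03  8.0e-04 -1.0e+00] q [ 0.43  0.36  1.77 -0.    1.01 -1.15]
delta [ 0.0016 -0.0046  0.0041] turn 0.0047
side dish_grip [([0.4606, 0.2554, 0.1294], 0.64)]
side ball_center [([0.4626, 0.2535, 0.0285], 0.6)]
top dish_grip [([0.4613, 0.2573, 0.1305], 0.68)]
top ball_center []
```

View pics/m2.png

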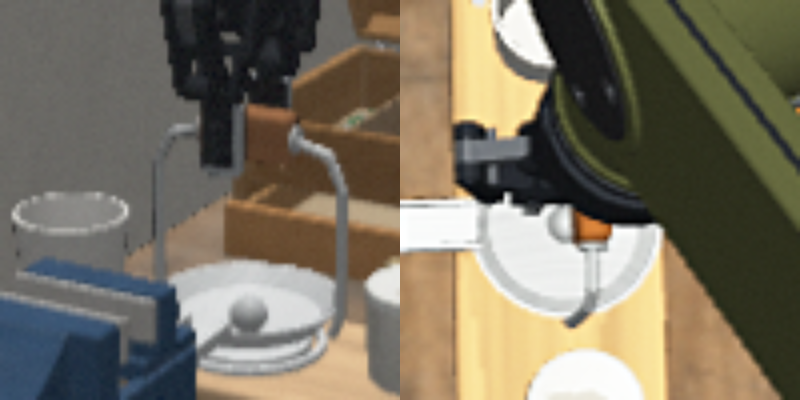

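The fingers straddle the wooden grip (left crop, around (245,135)) and the ball is still centred. I'll close slowly.

Call:
{"op": "send_rows", "data": {
  "delta_pos": [
    [0,-0.004,0.003],
    [0,-0.004,0.003],
    [0,-0.004,0.003],
    [0,-0.004,0.003],
    [0,-0.004,0.003],
    [0,-0.004,0.003],
    [0,-0.004,0.003],
    [0,-0.004,0.003]
  ],
  "turn": [0,0,0,0,0,0,0,0],
  "gripper": [36,30,26,23,21,19,18,17],
  "newtons": 20
}}

```text
time: 6.4
tcp_pos: [0.4597, 0.2556, 0.1114]
eef_rot: [-0.019, 3.141, 0.001]
contact_force: [0.1, 1.2, 0.1]
opening: 0.2
grasp_force: 0.5
```

Call:
{"op": "send_rows", "data": {
  "delta_pos": [
    [0,0,0],
    [0,0,0],
    [0,0,0],
    [0,0,0],
    [0,0,0],
    [0,0,0]
  ],
  "turn": [0,0,0,0,0,0],
  "gripper": [16,15,14,12,10,8],
  "newtons": 30
}}

```text
time: 7.0
tcp_pos: [0.4599, 0.2556, 0.1115]
eef_rot: [-0.019, 3.141, 0.001]
contact_force: [0.5, 1.2, 0.2]
opening: 0.182
grasp_force: 29.3
```

Call:
{"op": "send_rows", "data": {
  "delta_pos": [
    [0,0,0],
    [0,0,0],
    [0,0,0]
  ],
  "turn": [0,0,0],
  "gripper": [5,2,0],
  "newtons": 70
}}

```text
time: 7.3
tcp_pos: [0.46, 0.2555, 0.1116]
eef_rot: [-0.019, 3.141, 0.001]
contact_force: [0.2, 2.3, 2.2]
opening: 0.178
grasp_force: 68.8
```

Run:
```python
from h import *
plan([.460,.2555,.18],90.5);o=get_obs();print(o["grasp_force"],o["opening"],o["contact_force"],o["torque"])
a=grab_frame("side");b=grab_frame("top")
for c in("side","top"):
    for q in("dish_grip","ball_center","dish_bowl","lip_tip","cup_rim"):
        print(c,q,[(np.round(x["xyz"],4).tolist(),round(x["p"],2)) for x in mark_of(c,q)[:2]])
```

```text
t 7.3 tcp [0.46   0.2555 0.1116] psi 90.71 tilt [ 8.e-04  4.e-04 -1.e+00] q [ 0.43  0.36  1.77  0.    1.01 -1.16]
delta [-1.000e-04  1.000e-04 -2.279e-01] turn 0.0046
68.77329468727112 0.17818507667764594 [0.24930096 2.34833968 2.21877276] [ 0.37073208 -0.09528478 -0.00304497]
side dish_grip [([0.46, 0.2555, 0.1316], 0.89), ([0.4611, 0.2553, 0.0198], 0.58)]
side ball_center [([0.4612, 0.2552, 0.0312], 0.47)]
side dish_bowl [([0.4621, 0.2565, 0.0217], 0.59)]
side lip_tip [([0.4607, 0.3393, 0.0429], 0.85)]
side cup_rim [([0.564, 0.2657, 0.0675], 0.66), ([0.4622, 0.251, -0.0039], 0.65)]
top dish_grip [([0.4633, 0.2531, 0.1328], 0.78)]
top ball_center [([0.4612, 0.2515, 0.0269], 0.52)]
top dish_bowl [([0.4595, 0.2592, 0.0212], 0.84)]
top lip_tip [([0.4605, 0.3432, 0.0401], 0.61)]
top cup_rim [([0.5647, 0.262, 0.075], 0.64)]
```

Call:
{"op": "send_rows", "data": {
  "delta_pos": [
    [0,0,-0.003],
    [0,0,-0.01],
    [0,0,-0.02],
    [0,0,-0.033],
    [0,0,-0.05],
    [0,0,-0.067],
    [0,0,-0.083],
    [0,0,-0.1]
  ],
  "turn": [0,0,0,0,0,0,0,0],
  "gripper": [0,0,0,0,0,0,0,0]
}}

```text
time: 8.7
tcp_pos: [0.4597, 0.2553, 0.1419]
eef_rot: [-0.02, 3.141, 0.0]
contact_force: [1.2, -0.5, -3.8]
opening: 0.175
grasp_force: 68.3
```

Call:
{"op": "send_rows", "data": {
  "delta_pos": [
    [0,0,-0.017],
    [0,0,-0.037],
    [0,0,-0.057],
    [0,0,-0.077],
    [0,0,-0.097],
    [0,0,-0.113],
    [0,0,-0.124],
    [0,0,-0.13]
  ],
  "turn": [0,0,0,0,0,0,0,0],
  "gripper": [0,0,0,0,0,0,0,0]
}}

```text
time: 9.5
tcp_pos: [0.4598, 0.2554, 0.1808]
eef_rot: [-0.02, 3.141, 0.0]
contact_force: [0.2, -0.4, -3.3]
opening: 0.178
grasp_force: 68.3
```

Run:
```python
from h import *
plan([.460,.2555,.18],90.5);o=get_obs();print(o["grasp_force"],o["opening"],o["contact_force"],o["torque"])
a=grab_frame("side");b=grab_frame("top")
for c in("side","top"):
    for q in("dish_grip","ball_center","dish_bowl","lip_tip","cup_rim"):
        print(c,q,[(np.round(x["xyz"],4).tolist(),round(x["p"],2)) for x in mark_of(c,q)[:2]])
cv2.imwrite("pics/m3.png",np.hstack([cv2.resize(a[100:250,200:350],(400,400)),cv2.resize(b[120:240,260:380],(400,400))]))
```

```text
t 9.5 tcp [0.4598 0.2554 0.1808] psi 90.71 tilt [ 5.e-04  2.e-04 -1.e+00] q [ 0.43  0.28  1.68 -0.    1.18 -1.16]
delta [-0.0007  0.0004  0.0026] turn 0.0047
68.30167293548584 0.17844007073938997 [ 0.15904261 -0.39221314 -3.30343295] [-0.00102627  0.01303232  0.00771315]
side dish_grip [([0.4617, 0.2565, 0.1974], 0.76)]
side ball_center [([0.463, 0.2528, 0.0999], 0.5)]
side dish_bowl [([0.4602, 0.2603, 0.0916], 0.63)]
side lip_tip [([0.4603, 0.3395, 0.1109], 0.79)]
side cup_rim [([0.4605, 0.2577, 0.198], 0.71), ([0.5626, 0.2655, 0.0692], 0.58)]
top dish_grip [([0.4602, 0.2524, 0.2033], 0.78)]
top ball_center [([0.461, 0.2526, 0.0951], 0.58)]
top dish_bowl [([0.4646, 0.2566, 0.0925], 0.68), ([0.4612, 0.2553, 0.0011], 0.23)]
top lip_tip [([0.458, 0.3405, 0.1065], 0.95)]
top cup_rim [([0.5647, 0.2606, 0.0774], 0.67)]
```

View pics/m3.png

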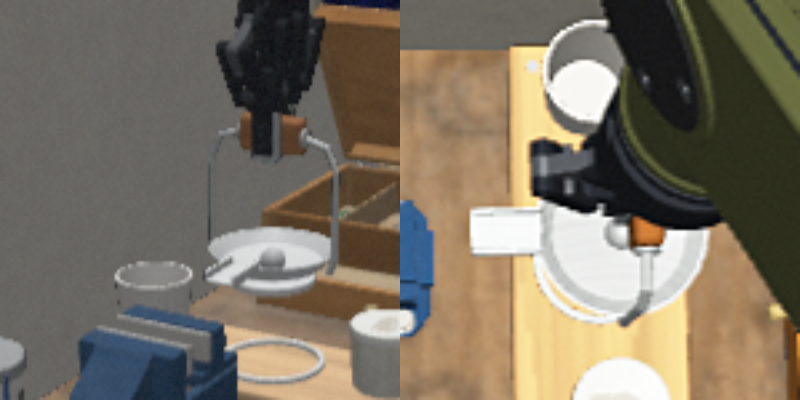

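The dish hangs level well clear of its seat ring, with the ball centred at (270,258) in the side crop. The lip at (505,230) in the top crop still points along +y. Now the slow quarter turn clockwise.

Call:
{"op": "send_rows", "data": {
  "delta_pos": [
    [0,0,0],
    [0,0,0],
    [0,0,0],
    [0,0,0],
    [0,0,0],
    [0,0,0],
    [0,0,0],
    [0,0,0]
  ],
  "turn": [0.02,0.06,0.12,0.2,0.3,0.4,0.5,0.6],
  "gripper": [0,0,0,0,0,0,0,0]
}}

```text
time: 10.9
tcp_pos: [0.4597, 0.2553, 0.1804]
eef_rot: [-0.72, -3.058, 0.0]
contact_force: [0.4, 0.1, -4.0]
opening: 0.179
grasp_force: 68.3
```

Call:
{"op": "send_rows", "data": {
  "delta_pos": [
    [0,0,0],
    [0,0,0],
    [0,0,0],
    [0,0,0],
    [0,0,0],
    [0,0,0],
    [0,0,0],
    [0,0,0]
  ],
  "turn": [0.1,0.2,0.3,0.4,0.5,0.6,0.7,0.8],
  "gripper": [0,0,0,0,0,0,0,0]
}}

```text
time: 11.7
tcp_pos: [0.4596, 0.2553, 0.1804]
eef_rot: [-1.63, -2.686, 0.0]
contact_force: [-0.8, -1.0, -3.4]
opening: 0.182
grasp_force: 68.3
```

Call:
{"op": "send_rows", "data": {
  "delta_pos": [
    [0,0,0],
    [0,0,0],
    [0,0,0],
    [0,0,0],
    [0,0,0],
    [0,0,0],
    [0,0,0],
    [0,0,0]
  ],
  "turn": [0.1,0.2,0.3,0.4,0.47,0.52,0.545,0.55],
  "gripper": [0,0,0,0,0,0,0,0]
}}

```text
time: 12.5
tcp_pos: [0.4597, 0.2553, 0.1804]
eef_rot: [-2.164, -2.278, -0.0]
contact_force: [-0.3, 0.0, -3.4]
opening: 0.179
grasp_force: 68.3
```

Run:
```python
from h import *
plan([.479,.258,.181],3);o=get_obs();print(o["grasp_force"],o["contact_force"],o["torque"])
a=grab_frame("side");b=grab_frame("top")
for c in("side","top"):
    for q in("dish_grip","ball_center","dish_bowl","lip_tip","cup_rim"):
        print(c,q,[(np.round(x["xyz"],4).tolist(),round(x["p"],2)) for x in mark_of(c,q)[:2]])
cv2.imwrite("pics/m4.png",np.hstack([cv2.resize(a[100:250,200:350],(400,400)),cv2.resize(b[120:240,260:380],(400,400))]))
```

```text
t 12.5 tcp [0.4597 0.2553 0.1804] psi 2.94 tilt [ 0.  0. -1.] q [0.43 0.28 1.68 0.   1.18 0.38]
delta [ 0.0056  0.0648 -0.0021] turn -0.0014
68.29646229743958 [-0.27815448  0.00598327 -3.39826548] [ 0.05117966 -0.03903113 -0.05223419]
side dish_grip [([0.463, 0.2597, 0.1986], 0.78)]
side ball_center [([0.4588, 0.2551, 0.098], 0.61), ([0.4594, 0.2565, 0.1948], 0.18)]
side dish_bowl [([0.4619, 0.258, 0.0887], 0.82)]
side lip_tip [([0.5467, 0.2612, 0.1099], 0.72)]
side cup_rim [([0.5617, 0.2648, 0.0691], 0.81)]
top dish_grip [([0.4627, 0.2521, 0.1995], 0.79)]
top ball_center [([0.4626, 0.2522, 0.0978], 0.64)]
top dish_bowl [([0.461, 0.2529, 0.0921], 0.65)]
top lip_tip [([0.5475, 0.2631, 0.1105], 0.79)]
top cup_rim [([0.5641, 0.2634, 0.0744], 0.85)]
```

View pics/m4.png

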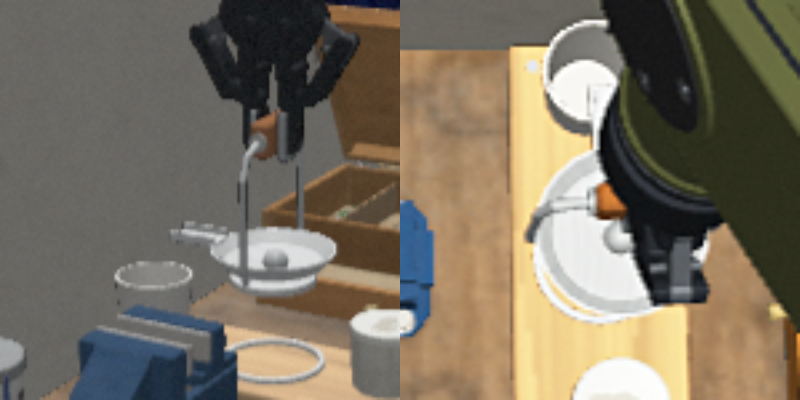

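The quarter turn is done with the ball still centred. The lip, at (185,235) in the side crop, reaches over the cup but sits about 17 mm short of its middle. A gentle shift of 17 mm along +x fixes that.

Call:
{"op": "send_rows", "data": {
  "delta_pos": [
    [0,0.002,0],
    [0,0.008,0],
    [0,0.018,0],
    [0.001,0.029,0],
    [0.001,0.04,0],
    [0.002,0.049,0],
    [0.002,0.055,0],
    [0.002,0.057,0]
  ],
  "turn": [0,0,0,0,0,0,0,0],
  "gripper": [0,0,0,0,0,0,0,0]
}}

```text
time: 13.9
tcp_pos: [0.477, 0.2568, 0.1803]
eef_rot: [2.163, 2.278, 0.0]
contact_force: [-0.7, -0.9, -4.3]
opening: 0.172
grasp_force: 68.3
```

Call:
{"op": "send_rows", "data": {
  "delta_pos": [
    [0,0,0],
    [0,0,0],
    [0,0,0],
    [0,0,0],
    [0,0,0],
    [0,0,0],
    [0,0,0],
    [0,0,0]
  ],
  "turn": [0,0,0,0,0,0,0,0],
  "gripper": [0,0,0,0,0,0,0,0]
}}

```text
time: 14.7
tcp_pos: [0.4767, 0.2568, 0.1804]
eef_rot: [-2.163, -2.278, -0.0]
contact_force: [1.3, 1.0, -3.3]
opening: 0.175
grasp_force: 68.3
```

Run:
```python
from h import *
plan([.477,.2565,.181],3);o=get_obs();print(o["grasp_force"],o["contact_force"],np.abs(o["qd"]).max())
a=grab_frame("side");b=grab_frame("top")
for c in("side","top"):
    for q in("dish_grip","ball_center","dish_bowl","lip_tip","cup_rim"):
        print(c,q,[(np.round(x["xyz"],4).tolist(),round(x["p"],2)) for x in mark_of(c,q)[:2]])
cv2.imwrite("pics/m5.png",np.hstack([cv2.resize(a[100:250,200:350],(400,400)),cv2.resize(b[120:240,260:380],(400,400))]))
```

```text
t 14.7 tcp [0.4767 0.2568 0.1804] psi 2.96 tilt [-0.  0. -1.] q [0.42 0.31 1.65 0.   1.19 0.36]
delta [-0.0011  0.001  -0.0021] turn -0.0009
68.3012044429779 [ 1.32432479  0.98480823 -3.31704718] 0.0014611133060745028
side dish_grip [([0.4785, 0.2568, 0.1973], 0.61)]
side ball_center [([0.4762, 0.2537, 0.1009], 0.54)]
side dish_bowl [([0.4792, 0.2562, 0.0879], 0.68)]
side lip_tip [([0.5592, 0.2604, 0.1118], 0.72)]
side cup_rim [([0.5623, 0.2648, 0.0715], 0.68)]
top dish_grip [([0.4789, 0.2544, 0.199], 0.65), ([0.3611, 0.2528, 0.0354], 0.47)]
top ball_center [([0.4772, 0.255, 0.0952], 0.51)]
top dish_bowl [([0.4794, 0.2588, 0.091], 0.91)]
top lip_tip [([0.5617, 0.264, 0.1073], 0.92)]
top cup_rim [([0.5627, 0.265, 0.0745], 0.76)]
```

View pics/m5.png

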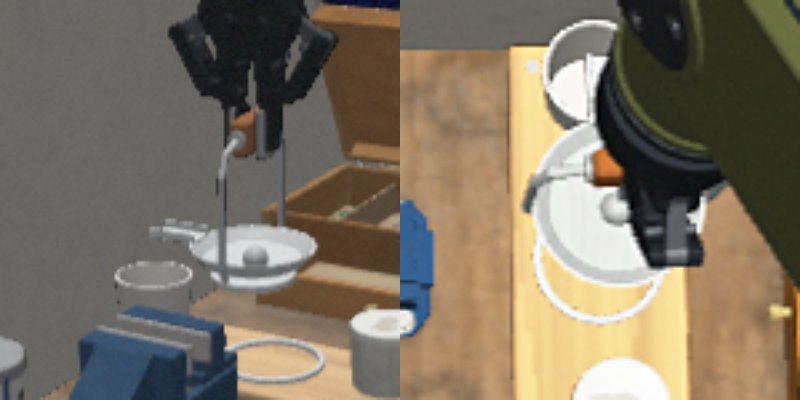

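The lip tip (155,232 in the side crop) is over the middle of the cup and about 37 mm above its mouth. The dish is level and still, and the ball is centred, so I'm handing the job in.

```bash
python3 -c "
from cell import *
print(close_job())"
```

```text
the job is handed in; nothing more can be done
None
```

I handed the job in at about 15 s with the dish held level and its lip over the cup's middle, about 37 mm above the mouth; the ball was centred, the cup and pot looked undisturbed, I didn't re-check the tub, and no verdict came back.

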